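# Spring check on a laboratory shaker's belt tensioner

## Task

The cover and belt are off the laboratory shaker; check the spring of its belt tensioner, the long arm with the pointer. Push the arm steadily against its spring until its pointer stands between the two prongs of the fork-shaped clip on the rim of the scale and hold it there for a good second without driving it beyond them, then ease the arm back to its rest stop, not letting it snap back, and move clear. Leave the short brake arm alone.

Things in the scene. Friction and masses are not known exactly. Their poses are not given: they have to be found in the camera images.
- tensioner: Steel arm, 20 mm wide, on a white chassis (300x360, deck 45 high). Origin: on its vertical pivot, at deck height; x along the arm. Push the upright black roller, 24 diameter, 115 from the pivot, 18 to 63 above the deck; over 60 free beside it. The spring holds the arm at a stop; it swings only counterclockwise from above (its +y), up to 63 deg: 4 N at first, 9 N at 45 deg. Let go, it flies back.
- pointer (a point): Tip of the dark 5 mm wide pointer blade at the end of the tensioner arm, 160 mm from the pivot on the arm's centre line and 12.5 mm above the deck, over the flat arc-shaped scale. Its axes are the arm's: x outward from the pivot, y the way the arm is pushed.
- window (a point): Where the pointer tip must stand, 160 mm from the pivot, 12.5 mm above the deck, on the line from the pivot midway between the prongs; x outward, y the way of the push. The prongs: two dark bars pointing at the pivot, 32 long, 6 wide, 18 high, clear gap 30 mm, on a fork-shaped clip at the scale's rim; tips 8 mm farther out. It starts 67 to 131 mm along the arc from the pointer.
- brake_roller (a point): Centre of the smaller black roller (20 mm diameter, 32 mm high, centre 34 mm above the deck) on the short brake arm (65 mm from its pivot to the roller), a sprung arm without pointer or scale on the same chassis. Not to be moved.

How it is judged:
By the outcome, as a careful person would: the job done as asked, in the order asked, and still so for the second after the job is handed in, with the robot touching nothing.
It also fails if it takes over 38 s, if anything falls off the work surface, if the arm or the gripper's body presses on something with over 40 N, if the wrist force passes 120 N, or if a joint passes its speed limit or range.

## Robot

A 6-joint arm with a two-finger parallel gripper is mounted at the origin on the work surface. World frame = base frame: x ahead of the robot, y to its left, z up, the work surface at z = 0. Lengths are in mm, angles in rad, forces in N, time in s.
With the tool pointing down it reaches from about 375 to 900 mm from the base axis. Payload 3.1 kg.
Tool frame: the origin (TCP) lies on the mounting face of the last link; the fingertips stand 173 mm ahead of it and the grasp point (between the pads) lies 155 mm ahead of it (r.nose_length is the distance from the TCP to the fingertips, in mm); z points along the fingers, y is the line along which they close (so a half turn about z gives the same grasp; the last joint's range is limited). The gripper opens to 85 mm and grips with 20 to 120 N. Pads are 22 mm wide; open, the fingers measure 114 mm over their backs; the gripper's body (76 mm by 85 mm) begins 54 mm behind the grasp point. The pads swing forward as they close: fully open they stand 13 mm farther back than shut.
Start: joints at [-1.405, 0.527, 1.433, -0, 1.181, -0.178], TCP at [210.689, -588.395, 404.71] pointing down, gripper open.
Joint ranges: [-3.08, 3.08], [-0.75, 2.2], [0.22, 2.44], [-1.43, 4.57], [0, 2.65], [-2.85, 2.85]. Speed limits (rad/s): [2.79, 2.79, 3.14, 3.14, 3.14, 3.14].

## Interface

Orientations are given as a unit quaternion [x, y, z, w].
In Python, from plant import r gives the robot as it stands. The module is installed in compiled form; this text tells all that it offers.
- The arm moves only by the tool move_arm, never from a script. Its argument "steps" is a list that holds one entry, the list of rows, each a list of 5 numbers: the opening, from 0 (shut) to 1 (fully open), then the shift along the tool's x, y, z in cm, then the turn about the tool's z in degrees. In form: [[[jaw, x, y, z, yaw], ...]]. A call has exactly 8 rows; each row is the pose to reach, as a shift and turn from the pose commanded when the call began, along the tool's axes at that moment; what a row does not reach only later rows make up. A row lasts 1/8 s, in which the tool goes at most 62.5 mm and 10.7 degrees, less where a joint would pass 70% of its speed; a pose out of reach is approached as far as the arm can. A call with a gripper value outside its range is refused whole. The fingers move at their own pace and stop on an object; "force" is the grip in N (left out, the last holds). Time passes only in rows, so rows that repeat a pose let the fingers close, or fill a call up. It gives the time, the measured TCP pose, the force, the opening and the grip force at its end, in the units of the state.
- r.sense(): the state, without advancing time (a new reading comes with each control period).
- r.get_image(name): name is "scene" or "side" or "wrist"; returns a dict with "color" (400x640x3 uint8, red, green, blue), "z_map" (400x640 float32, mm along the optical axis (not along the pixel's ray), 0 where there is no reading), "fx", "fy", "cx", "cy" (pixels), "dist" ([k1, k2, p1, p2, k3] as OpenCV has them; the pictures are not rectified), "R" (3x3) and "t" (3): a world point X has camera coordinates R X + t. Camera axes: x right, y down, z forward; pixel columns grow to the right and rows downward; lengths in mm; the calibration is good to about 2 mm. A picture is of the moment at which its call begins.
- r.hand_in(): hands the job in; it is judged then, once.
The state is a dict: "t": time; "joint_pos": joint angles; "qvel": joint speeds; "tau": joint torques, N m; "ee_pos": TCP position; "eef_rot": TCP orientation; "ft_force": force on the tool from outside, world axes, zero at the start; "wrist_torque": the same for the moment, N m; "width": opening from 0.0 (shut) to 1.0 (fully open); "grasp_force": force on a finger pad.
Only numpy, scipy, OpenCV 4.12 (cv2) and the standard library are available. Lean on these libraries where they do the work, as an engineer would, in place of code of your own. Each camera call takes 0.05 s, during which the arm holds its last target. There are 200 camera calls.

## Working session

There is one attempt and no reset: what is moved stays moved. The work goes in short steps, Python scripts to look and compute and a tool call to move; the robot and the scene stay as the last step left them, time stands still between calls to the robot, and variables do not carry over. Pictures are saved under pics/ and viewed, at most 10 in all, crops included, and the job is handed in when it is done.

Besides the shell and the picture viewer there is one more tool, called after "Call:" as a command line: name --argument value ..., lists and objects as JSON in quotes. move_arm: Moves the arm, as the interface text tells. Its arguments: {"type":"object","properties":{"steps":{"type":"array","items":{"type":"array","items":{"type":"array","items":{"type":"number"}}}},"force":{"type":"number"}},"required":["steps"]}

```bash
mkdir -p pics; cat > h.py <<'E'
import numpy as np,cv2,pickle
from plant import r
def grab(n,tag):
    d=r.get_image(n); pickle.dump(d,open(f'{tag}.pkl','wb')); cv2.imwrite(f'pics/{tag}.png',d['color'][:,:,::-1]); return d
def px2w(d,u,v,z=None):
    K=np.array([[d['fx'],0,d['cx']],[0,d['fy'],d['cy']],[0,0,1]])
    p=cv2.undistortPoints(np.array([[[u,v]]],float),K,np.array(d['dist'],float))[0,0]
    ray=np.array([p[0],p[1],1.]);R=np.array(d['R']);t=np.array(d['t'])
    if z is None: s=d['z_map'][int(round(v)),int(round(u))]
    else:
        a=R.T@ray;b=-R.T@t; s=(z-b[2])/a[2]
    return R.T@(ray*s-t)
def w2px(d,X):
    K=np.array([[d['fx'],0,d['cx']],[0,d['fy'],d['cy']],[0,0,1]])
    return cv2.projectPoints(np.array([X],float),cv2.Rodrigues(np.array(d['R']))[0],np.array(d['t'],float),K,np.array(d['dist'],float))[0][0,0]
E
python3 - <<'E'
from h import *
a=grab('scene','s0');b=grab('side','d0')
for d in(a,b):print(-np.array(d['R']).T@d['t'])
print(r.sense())
E
```

```text
[798.22537955 295.3120553  658.05246854]
[365.02638565 418.8167723  640.32545645]
{'t': 0.1, 'joint_pos': array([-1.40547015e+00,  5.28403539e-01,  1.43378918e+00, -4.14513352e-06,
        1.18141572e+00, -1.78496794e-01]), 'qvel': array([ 0.00010702, -0.00194761, -0.00270762, -0.00078717,  0.00121625,
        0.00188217]), 'tau': array([-4.99385224e-04, -4.43303776e+01, -1.78586411e+01, -1.89493467e-04,
        3.88101500e-03,  5.51129276e-06]), 'ee_pos': array([ 210.65735152, -588.0966219 ,  403.80771783]), 'eef_rot': array([ 9.85258942e-01,  1.71066660e-01,  4.72065782e-06, -1.00788483e-03]), 'ft_force': array([-0.30183914, -0.74296021,  0.24377932]), 'wrist_torque': array([-0.0323326 ,  0.04300914,  0.03595072]), 'grasp_force': 0.0, 'width': 0.9997344602294115}
```

View pics/s0.png

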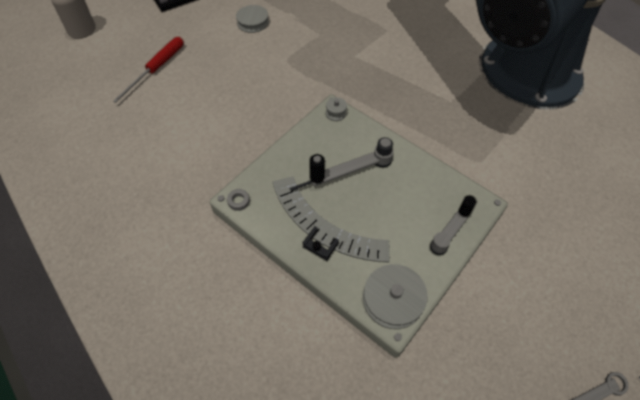

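View pics/d0.png

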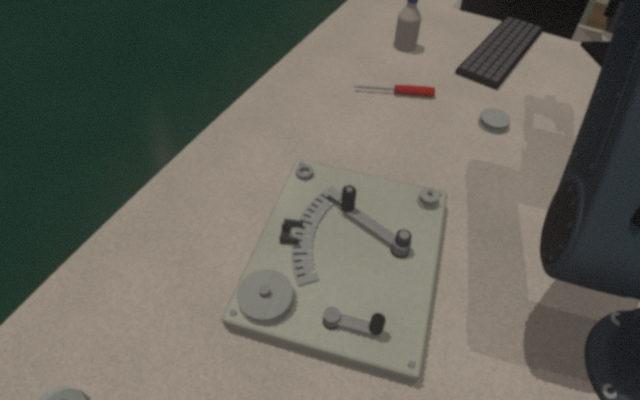

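The scene view shows the pivot at about (384,155), the main roller at (317,168), the pointer tip near (292,189), the fork clip near (320,240) and the brake roller at (468,206). In the side view they are at about (402,245), (348,198), (330,197), (293,232) and (377,323). I'll zoom in.

```bash
python3 - <<'E'
import cv2
a=cv2.imread('pics/s0.png')[130:270,260:420];b=cv2.imread('pics/d0.png')[170:290,270:430]
cv2.imwrite('pics/s0c.png',cv2.resize(a,None,fx=4.2,fy=4.2,interpolation=cv2.INTER_CUBIC))
cv2.imwrite('pics/d0c.png',cv2.resize(b,None,fx=5,fy=5,interpolation=cv2.INTER_CUBIC))
E
```

```text
(no output)
```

View pics/s0c.png

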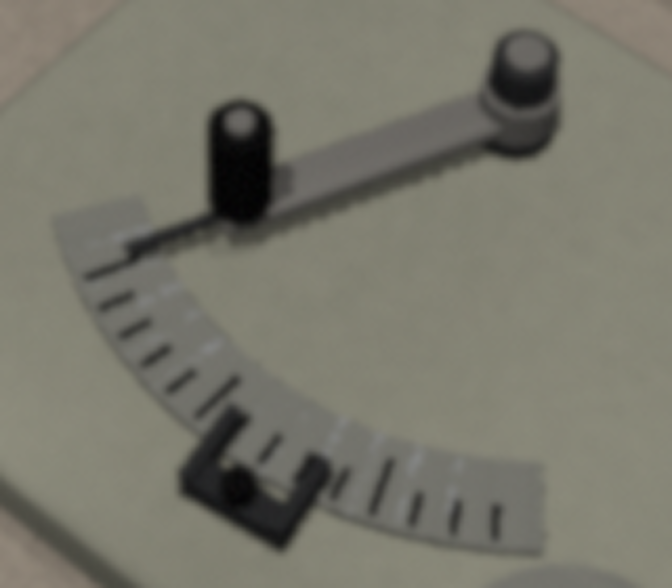

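View pics/d0c.png

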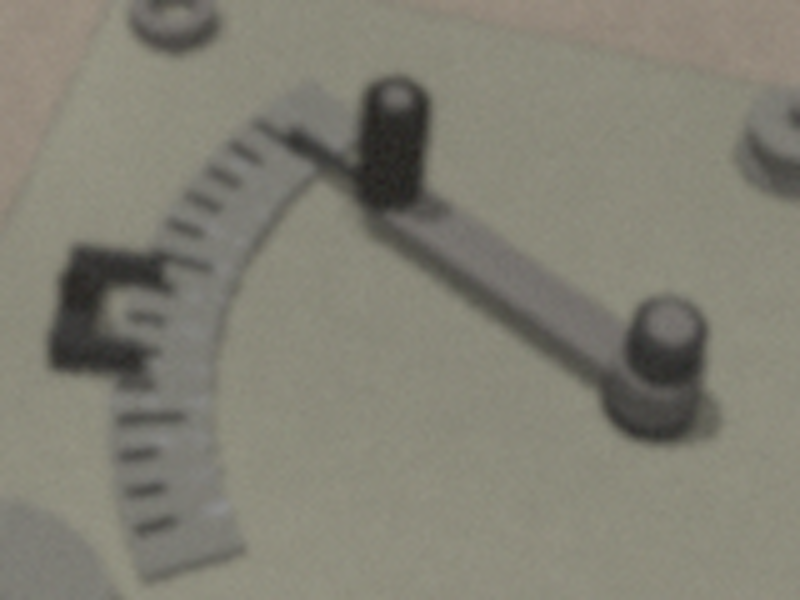

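```bash
cat > tri.py <<'E'
from h import *
a=pickle.load(open('s0.pkl','rb'));b=pickle.load(open('d0.pkl','rb'))
S=lambda x,y:((x+.5)/4.2-.5+260,(y+.5)/4.2-.5+130)
D=lambda x,y:((x+.5)/5-.5+270,(y+.5)/5-.5+170)
P={'pivtop':(S(526,50),D(668,322)),'rolltop':(S(240,124),D(398,96)),'tip':(S(130,250),D(292,133)),
'prongA':(S(238,410),D(168,270)),'prongB':(S(318,462),D(146,358))}
Z={'rolltop':108,'tip':57.5,'prongA':63,'prongB':63}
def lin(d,u,v):
    c=-np.array(d['R']).T@d['t'];q=px2w(d,u,v,0);n=q-c;return c,n/np.linalg.norm(n)
for k,(s,t) in P.items():
    A=np.zeros((3,3));B=np.zeros(3)
    for d,p in((a,s),(b,t)):
        c,n=lin(d,*p);M=np.eye(3)-np.outer(n,n);A+=M;B+=M@c
    X=np.linalg.solve(A,B);print(k,X.round(1),'scene z:',px2w(a,*s,Z[k]).round(1) if k in Z else '','side',px2w(b,*t,Z[k]).round(1) if k in Z else '')
print('brake',px2w(a,468,199,95).round(0),px2w(b,378,316,95).round(0))
for n,p in(('deck',(400,200)),('table',(150,200))):print(n,px2w(a,*p).round(1))
E
python3 tri.py
```

```text
pivtop [429.9   1.8  91. ] scene z:  side 
rolltop [540.7 -27.2 109.1] scene z: [541.1 -26.  108. ] side [541.  -30.3 108. ]
tip [583.4 -36.8  57.9] scene z: [583.7 -35.8  57.5] side [583.5 -38.4  57.5]
prongA [592.9  37.5  56.1] scene z: [595.8  42.   63. ] side [590.   40.4  63. ]
prongB [582.9  69.2  51.6] scene z: [587.2  74.1  63. ] side [578.6  75.4  63. ]
brake [410. 154.  95.] [409. 151.  95.]
deck [459.2  76.2  43.2]
table [ 757.8 -195.6   -1.2]
```

Call:
move_arm --steps '[[[0,4,-3,0.5,-8.5],[0,8.5,-6.5,1,-17],[0,13,-10,2,-25.5],[0,17.5,-13.3,3,-34],[0,22,-16.7,4,-42.5],[0,26.5,-20.2,5,-51],[0,31,-23.6,6,-60],[0,35.5,-27,7,-68]]]'

```text
t: 1.1
ee_pos: [454.7, -213.0, 334.3]
eef_rot: [0.72, 0.694, -0.0, -0.0]
ft_force: [-0.1, -1.3, -0.6]
width: 0.002
grasp_force: 0.0
```

```bash
python3 - <<'E'
from h import *
print(r.nose_length);s=r.sense();print(s['t'],s['ee_pos'],s['eef_rot'],s['ft_force'],s['width'])
from scipy.spatial.transform import Rotation as R
M=R.from_quat(s['eef_rot']).as_matrix();print(M.round(3));print(M.T@(np.array([541,-80,300])-s['ee_pos']),np.degrees(np.arctan2(M[1,0],M[0,0])))
E
```

```text
173.4
1.1 [ 454.65653898 -212.95026045  334.25344581] [ 7.19621826e-01  6.94366204e-01 -8.88462510e-06 -4.39320380e-05] [-0.14435657 -1.28296559 -0.60726209] 0.002072890891867703
[[ 0.036  0.999 -0.   ]
 [ 0.999 -0.036  0.   ]
 [ 0.    -0.    -1.   ]]
[135.94723094  81.54316912  34.25383969] 87.95346666591962
```

Call:
move_arm --steps '[[[0,3.5,2,0.5,-2],[0,7,4,1,-2],[0,10,6,1.5,-2],[0,12.4,7.6,2.5,-2],[0,13.4,8.2,4.2,-2],[0,13.4,8.2,6.2,-2],[0,13.4,8.2,8,-2],[0,13.4,8.2,8.6,-2]]]'

```text
t: 2.1
ee_pos: [540.3, -84.2, 246.9]
eef_rot: [0.709, 0.705, -0.001, -0.002]
ft_force: [0.5, 0.5, 0.7]
width: -0.004
grasp_force: 0.0
```

```bash
python3 - <<'E'
from h import *
s=r.sense();print(s['t'],s['ee_pos'],s['eef_rot'],s['ft_force'])
a=grab('scene','s1')
c=a['color'][120:260,250:410,::-1];cv2.imwrite('pics/s1c.png',cv2.resize(c,None,fx=4,fy=4,interpolation=cv2.INTER_CUBIC))
E
```

```text
2.1 [540.31052968 -84.23256581 246.90771569] [ 0.70916813  0.70503684 -0.00090073 -0.00167499] [0.5050916  0.49511444 0.7148342 ]
```

View pics/s1c.png

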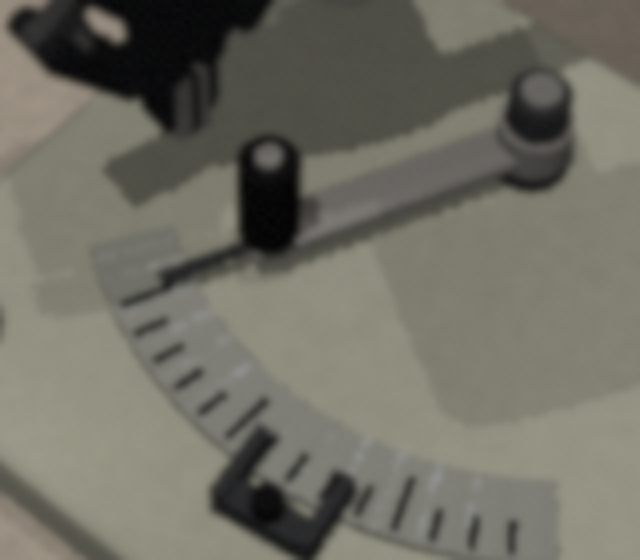

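The gripper is at the upper left, beside the roller (about 267,190 in the crop), and everything is still undisturbed. Next I push along world +Y.

Call:
move_arm --steps '[[[0,1,0,0,0],[0,2,0,0,0],[0,2.6,0,0,0],[0,3,0,0,0],[0,3.3,0,0,0],[0,3.6,0,0,0],[0,3.9,0,0,0],[0,4.2,0,0,0]]]'

```text
t: 3.15
ee_pos: [542.9, -42.9, 249.1]
eef_rot: [0.709, 0.705, 0.001, 0.003]
ft_force: [3.4, -5.3, -2.0]
width: 0.001
grasp_force: 2.6
```

Call:
move_arm --steps '[[[0,0.5,0,0,0],[0,1,0,0,0],[0,1.5,0,0,0],[0,2,0,0,0],[0,2.5,0,0,0],[0,3,0,0,0],[0,3.5,0,0,0],[0,4,0,0,0]]]'

```text
t: 4.15
ee_pos: [543.9, -3.1, 249.4]
eef_rot: [0.709, 0.705, 0.002, 0.003]
ft_force: [3.2, -6.0, -1.3]
width: 0.0
grasp_force: 3.1
```

```bash
python3 - <<'E'
from h import *
s=r.sense();print(s['t'],s['ee_pos'],s['eef_rot'],s['ft_force'])
a=grab('scene','s2')
c=a['color'][120:260,250:410,::-1];cv2.imwrite('pics/s2c.png',cv2.resize(c,None,fx=4,fy=4,interpolation=cv2.INTER_CUBIC))
E
```

```text
4.15 [543.86069568  -3.12057926 249.35628611] [0.7090709  0.70512684 0.00158268 0.00347731] [ 3.16212486 -5.9570651  -1.31412195]
```

View pics/s2c.png

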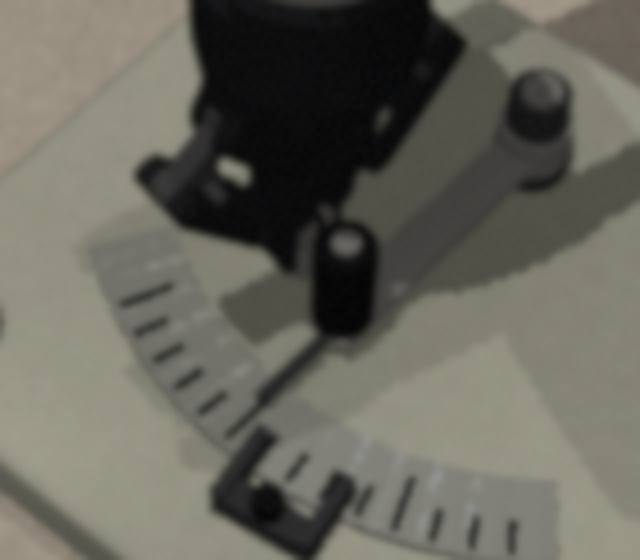

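The pointer tip is at crop (262,397), in line with the near edge of the first prong (about 262,437). The far prong tip is at about (343,482).

```bash
python3 - <<'E'
from h import *
a=pickle.load(open('s2.pkl','rb'))
f=lambda x,y:((x+.5)/4-.5+250,(y+.5)/4-.5+120)
pv=np.array([430,1.8])
for n,p,z in(('tip0',(165,280),57.5),('tip',(262,397),57.5),('A',(264,436),54),('B',(343,482),54),('A',(264,436),63),('B',(343,482),63),('tickmid',(297,467),50),('roll',(346,243),108)):
    w=px2w(a,*f(*p),z)[:2]-pv;print(n,z,w.round(1),np.hypot(*w).round(1),np.degrees(np.arctan2(w[1],w[0])).round(2))
E
```

```text
tip0 57.5 [153.9 -36.6] 158.2 -13.39
tip 57.5 [156.7  25.9] 158.8 9.4
A 54 [164.9  37.5] 169.1 12.82
B 54 [154.4  69.6] 169.4 24.26
A 63 [168.   41.3] 173.0 13.83
B 63 [157.6  72.9] 173.7 24.83
tickmid 50 [162.1  53.1] 170.6 18.15
roll 108 [112.9  18.1] 114.3 9.11
```

Call:
move_arm --steps '[[[0,0.4,0,0,0],[0,0.8,0,0,0],[0,1.1,-0.1,0,0],[0,1.4,-0.2,0,0],[0,1.6,-0.2,0,0],[0,1.75,-0.3,0,0],[0,1.8,-0.3,0,0],[0,1.8,-0.3,0,0]]]'

```text
t: 5.2
ee_pos: [541.0, 14.7, 249.4]
eef_rot: [0.709, 0.705, 0.002, 0.004]
ft_force: [4.6, -7.3, -1.9]
width: -0.001
grasp_force: 3.2
```

```bash
python3 - <<'E'
from h import *
s=r.sense();print(s['t'],s['ee_pos'],s['ft_force'])
a=grab('scene','s3')
c=a['color'][120:260,250:410,::-1];cv2.imwrite('pics/s3c.png',cv2.resize(c,None,fx=4,fy=4,interpolation=cv2.INTER_CUBIC))
E
```

```text
5.2 [540.99228131  14.7436861  249.37690754] [ 4.56952712 -7.28694005 -1.94096774]
```

View pics/s3c.png

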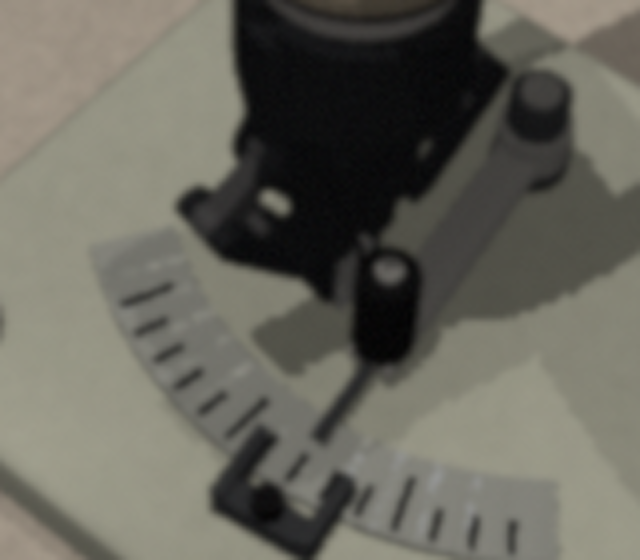

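The tip is at crop (320,437). Its line runs on to (304,459), midway between the prong tips, so it is centred. Now I hold.

Call:
move_arm --steps '[[[0,0,0,0,0],[0,0,0,0,0],[0,0,0,0,0],[0,0,0,0,0],[0,0,0,0,0],[0,0,0,0,0],[0,0,0,0,0],[0,0,0,0,0]]]'

```text
t: 6.25
ee_pos: [541.0, 14.7, 249.4]
eef_rot: [0.709, 0.705, 0.002, 0.004]
ft_force: [4.1, -6.9, -1.3]
width: 0.002
grasp_force: 3.2
```

Call:
move_arm --steps '[[[0,0,0,0,0],[0,0,0,0,0],[0,0,0,0,0],[0,0,0,0,0],[0,0,0,0,0],[0,-0.1,0,0,0],[0,-0.3,0,0,0],[0,-0.6,0,0,0]]]'

```text
t: 7.25
ee_pos: [541.0, 8.7, 249.3]
eef_rot: [0.709, 0.705, 0.002, 0.004]
ft_force: [4.6, -7.2, -1.3]
width: 0.001
grasp_force: 3.1
```

Call:
move_arm --steps '[[[0,-0.3,0.1,0,0],[0,-0.6,0.1,0,0],[0,-0.9,0.2,0,0],[0,-1.2,0.3,0,0],[0,-1.5,0.3,0,0],[0,-1.8,0.3,0,0],[0,-2.1,0.3,0,0],[0,-2.4,0.3,0,0]]]'

```text
t: 8.25
ee_pos: [542.8, -15.1, 249.3]
eef_rot: [0.709, 0.705, 0.001, 0.002]
ft_force: [0.7, -5.6, -0.1]
width: -0.003
grasp_force: 2.7
```

Call:
move_arm --steps '[[[0,-0.3,0,0,0],[0,-0.6,0,0,0],[0,-0.9,0,0,0],[0,-1.2,0,0,0],[0,-1.5,0,0,0],[0,-1.8,0,0,0],[0,-2.1,0,0,0],[0,-2.3,0,0,0]]]'

```text
t: 9.25
ee_pos: [541.0, -36.9, 248.5]
eef_rot: [0.709, 0.705, -0.0, -0.001]
ft_force: [-1.2, -4.6, 3.1]
width: -0.0
grasp_force: 2.0
```

Rest contact is near y = -50, so I go slowly through it.

Call:
move_arm --steps '[[[0,-0.2,0,0,0],[0,-0.4,0,0,0],[0,-0.6,0,0,0],[0,-0.8,0,0,0],[0,-1,0,0,0],[0,-1.2,0,0,0],[0,-1.4,0,0,0],[0,-1.6,0,0,0]]]'

```text
t: 10.25
ee_pos: [542.0, -52.8, 249.0]
eef_rot: [0.709, 0.705, 0.001, 0.001]
ft_force: [-0.8, 0.8, 1.0]
width: -0.004
grasp_force: 0.0
```

Call:
move_arm --steps '[[[0,-0.2,0,0,0],[0,-0.4,0,0,0],[0,-0.7,0,0,0],[0,-1.1,0,0,0],[0,-1.6,0,0,0],[0,-2.2,0,0,0],[0,-2.8,0,0,0],[0,-3,0,0,0]]]'

```text
t: 11.25
ee_pos: [541.3, -83.5, 248.7]
eef_rot: [0.709, 0.705, 0.0, 0.0]
ft_force: [0.7, -0.3, 0.3]
width: 0.005
grasp_force: 0.0
```

Call:
move_arm --steps '[[[0,0,0,-1,0],[0,0,0,-3,0],[0,0,0,-5,0],[0,-1,0,-7,0],[0,-3,0,-9,0],[0,-5,0,-10,0],[0,-6,0,-10,0],[0,-6,0,-10,0]]]'

```text
t: 12.25
ee_pos: [540.6, -143.6, 348.1]
eef_rot: [0.71, 0.705, -0.0, -0.001]
ft_force: [-0.5, 0.5, -0.6]
width: 0.001
grasp_force: 0.0
```

```bash
python3 - <<'E'
from h import *
s=r.sense();print(s['t'],s['ee_pos'],s['ft_force'])
a=grab('scene','s4')
c=a['color'][100:300,200:500,::-1];cv2.imwrite('pics/s4c.png',cv2.resize(c,None,fx=2.6,fy=2.6,interpolation=cv2.INTER_CUBIC))
E
```

```text
12.25 [ 540.59621154 -143.58670677  348.05017843] [-0.46837942  0.52728082 -0.55024626]
```

View pics/s4c.png

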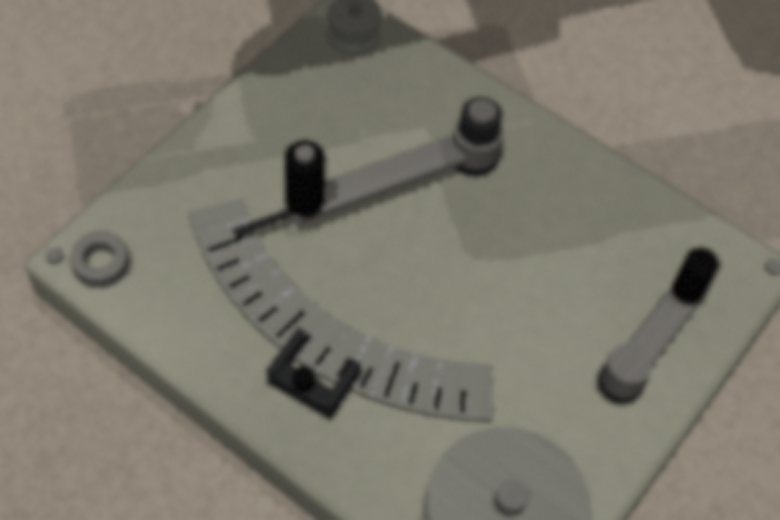

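The arm is back at its rest stop, with the tip at crop (238,232). The brake arm has not moved and the gripper is clear.

```bash
python3 -c "
from plant import r
print(r.hand_in())"
```

```text
the job is handed in; nothing more can be done
None
```

The tensioner arm was pushed until its pointer stood midway between the prongs, held there for about 1.7 s, and eased back to its rest stop; the gripper moved clear, the brake arm was not touched, and the job was handed in at about 12 s.

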